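Clean and close a two-part lead casting mould

ROBOT

A 7-joint arm with a two-finger parallel gripper is mounted at the origin on the work surface. World frame = base frame: x ahead of the robot, y to its left, z up, the work surface at z = 0. Lengths are in mm, angles in rad, forces in N, time in s.
With the tool pointing down it reaches from about 400 to 875 mm from the base axis. Payload 6.5 kg.
Tool frame: the origin (TCP) lies at the very end of the fingers, on their centre line; the grasp point (between the pads) lies 19 mm behind it; z points along the fingers, y is the line along which they close (so a half turn about z gives the same grasp; the last joint's range is limited). The gripper opens to 88 mm and grips with 3 to 60 N. Pads are 18 mm wide; open, the fingers measure 123 mm over their backs; the gripper's body (75 mm by 187 mm) begins 45 mm behind the grasp point.
Start: joints at [1.137, 0.536, -0.004, 1.538, 0.003, 1.067, -0.071], TCP at [233.712, -606.522, 238.716] pointing down, gripper open.
Joint ranges: [-2.7, 2.7], [-0.37, 2.16], [-1.27, 1.26], [0.24, 2.4], [-1.31, 4.45], [0.19, 1.91], [-2.76, 2.76]. Speed limits (rad/s): [2.39, 2.39, 3.14, 3.14, 3.14, 3.14, 3.14].

INTERFACE

Orientations are given as a unit quaternion [w, x, y, z].
In Python, from plant import get_state, get_image, hand_in, search_frame, outline_of, spot_point gives the robot as it stands. The module is installed in compiled form; this text tells all that it offers.
- The arm moves only by the tool arm_command, never from a script. Its argument "targets" is a list of rows, each an object with "linear": the shift along the tool's x, y, z normalised to -1 to 1, where 1 is 0.04 m, a list of three; "delta_rot": the turn, a rotation vector about the tool's x, y, z normalised to -1 to 1, where 1 is 0.08 rad, a list of three. In form: [{"linear": [dx, dy, dz], "delta_rot": [ax, ay, az]}, ...]. A call has 1 to 20 rows; each row shifts and turns the commanded pose from where the row before left it, along the tool's axes as they then stand; what a row does not reach is not made up. A row lasts 1/12 s, in which the tool goes at most 41.7 mm and 7.16 degrees, less where a joint would pass 70% of its speed; a pose out of reach is approached as far as the arm can. A call with a number of a shift or a turn outside -1 to 1 is refused whole. A call with a gripper value outside its range is refused whole. "fingers" is the opening, from 0 (shut) to 1 (fully open), set as the call begins (left out, the last holds). The fingers move at their own pace and stop on an object; the grip force is fixed at half the most. Time passes only in rows, so rows that do not move let the fingers close. It gives the time, the measured TCP pose, the force, the opening and the grip force at its end, in the units of the state.
- get_state(): the state, without advancing time (a new reading comes with each control period).
- get_image(name): name is "side" or "top"; returns a dict with "color" (420x560x3 uint8, blue, green, red), "intrinsics" (3x3 intrinsics, pixels), "k1" (the pictures are not rectified: a ray, as slopes to the right and down, at radius r is drawn at 1 + k1 r^2 times it, then the intrinsics apply), "rvec" (rotation vector, rad) and "tvec" (3), from world to camera coordinates, as OpenCV has them. Camera axes: x right, y down, z forward; pixel columns grow to the right and rows downward; lengths in mm; the calibration is good to about 2 mm. A picture is of the moment at which its call begins. There is no depth.
- hand_in(): hands the job in; it is judged then, once.
Trained networks look in the newest picture that a camera, given by its name, has taken for a name from the list of things; names that differ only in an ending like _2 or _b are one class to them, and where a whole thing is asked for, a point or a joint stands for the part that bears it (a point fixed in the world has none). Each returns a list of dicts, best first, with "confidence" (0 to 1); they miss things now and then, are a little off and sometimes report something else, mostly with a low value. They report only what shows in the picture. A call takes as long as a camera call. They do not tell look-alikes from the thing itself.
- search_frame(name, camera): "point" ([x, y, z] in mm, in world coordinates, good to about 4 mm: the middle of the surface that is visible of it).
- outline_of(name, camera): "mask" (420x560 bool, what is visible of it).
- spot_point(name, camera): "point" ([x, y, z] in mm, in world coordinates, good to about 4 mm: a listed point, or the origin of a listed thing).
The state is a dict: "t": time; "joint_positions": joint angles; "qvel": joint speeds; "tau": joint torques, N m; "tcp_pos": TCP position; "ee_rot": TCP orientation; "contact_force": force on the tool from outside, world axes, zero at the start; "ft_torque": the same for the moment, N m; "gripper_width": finger opening in mm; "grasp_force": force on a finger pad.
Only numpy, scipy, OpenCV 4.12 (cv2) and the standard library are available. Lean on these libraries where they do the work, as an engineer would, in place of code of your own. Each camera call takes 0.05 s, during which the arm holds its last target. There are 200 camera calls.

TASK

Take the scraper block and wipe the three lead offcuts off the face of the lower mould half into the scrap trough on its far side, touching them with the scraper only, then stand the scraper back on the bench clear of the mould. Then set the upper mould half onto the dowels until it sits fully down on the face, and finish while still gripping it and pressing it down with about 20 N: do not let go. Leave everything else on the bench where it is.

Things in the scene. Friction and masses are not known exactly. Their poses are not given: they have to be found in the camera images.
- lower_half: Lower half of the casting mould, fixed to the bench: aluminium block 90 mm (its x) by 150 mm (y) by 36 mm high, flat on top (the parting face). Two steel dowels rise from the face at x = 0, y = -60 and +60 mm: 12 mm across, 14 mm tall, the top 5 mm tapering to 6 mm. A scrap trough joins its +x side, away from the robot. Origin on the bench under the block's centre, z up.
- face (a point): Centre of the lower half's parting face, midway between the dowels, 36 mm above the bench; axes as the lower half's.
- trough (a point): Centre of the inner floor of the open sheet-metal scrap trough fixed along the lower half's +x side, 4 mm above the bench; axes as the lower half's. Inside it measures 60 mm (x, from the block's side wall outwards) by 120 mm (y); its walls are 20 mm high, the block's side 36 mm.
- upper_half: Loose upper half of the mould, lying face down: aluminium plate 90 (x) by 150 (y) by 16 mm thick, two 14 mm through-holes at x = 0, y = -60 and +60 mm. Central rib on top to grip: 18 mm thick (x), 60 long (y), its top 58 mm above the underside. 0.4 to 0.6 kg. Fits either way round. Origin: centre of the underside, z up; on the centre of the face when seated.
- scraper: Scraper block standing upright: steel foot 20 mm (x) by 90 mm (y) by 12 mm high, on it a wooden grip 20 mm thick (x), 60 mm long (y), 45 mm high, 57 mm overall; about 0.22 kg. The foot fits between the dowels with its length along the mould's y. Origin at the centre of its underside, z up.
- chip1: One of three offcuts of lead strip (dark grey, 16 x 11 x 7 mm, 12 g) lying on the lower half's face between the dowels, at the start within 31 mm of the face's centre line in y and between x = -7 and +30 mm. Origin at the centre of its underside.
- chip2: One of three offcuts of lead strip (dark grey, 16 x 11 x 7 mm, 12 g) lying on the lower half's face between the dowels, at the start within 31 mm of the face's centre line in y and between x = -7 and +30 mm. Origin at the centre of its underside.
- chip3: One of three offcuts of lead strip (dark grey, 16 x 11 x 7 mm, 12 g) lying on the lower half's face between the dowels, at the start within 31 mm of the face's centre line in y and between x = -7 and +30 mm. Origin at the centre of its underside.
- spare_half: smaller aluminium mould half that does not belong to this mould: plate 60 x 100 x 14 mm with two 10 mm holes 72 mm apart and a 30 mm long rib on top; leave alone.
- flux_jar: round jar, 56 mm across, 75 mm tall; leave alone.
- solder_reel: metal reel, 60 mm across, 44 mm tall, standing on its flange; leave alone.
- brush: long-handled brush lying on the bench, about 200 mm long; leave alone.
- pliers: pliers with black grips lying on the bench, about 165 mm long, 16 mm thick; leave alone.
- nail_cup: white cup, 60 mm across, 60 mm tall; leave alone.
- lead_knife: broad-bladed putty knife with a wooden handle lying on the bench, 200 mm long; leave alone.
Not all that is in view belongs to the job. What is shaped like the upper_half but purple is not meant. What is meant by the scraper is not turquoise, and is the larger of those in its own colour.

How it is judged:
By the outcome, as a careful person would: the job done as asked, in the order asked, and still so for the second after the job is handed in, while the arm keeps its last pose, push and grip.
It also fails if it takes over 72 s, if anything falls off the work surface, if the arm or the gripper's body presses on something with over 40 N, if the wrist force passes 120 N, or if a joint passes its speed limit or range.

## Working session

There is one attempt and no reset: what is moved stays moved. The work goes in short steps, Python scripts to look and compute and a tool call to move; the robot and the scene stay as the last step left them, time stands still between calls to the robot, and variables do not carry over. Pictures are saved under pics/ and viewed, at most 10 in all, crops included, and the job is handed in when it is done.

Besides the shell and the picture viewer there is one more tool, called after ">>>" by a JSON object that holds its "name" and its "arguments". arm_command: Moves the arm, as the interface text tells. Its arguments: {"type":"object","properties":{"targets":{"type":"array","items":{"type":"object","properties":{"linear":{"type":"array","items":{"type":"number","minimum":-1,"maximum":1}},"delta_rot":{"type":"array","items":{"type":"number","minimum":-1,"maximum":1}}}}},"fingers":{"type":"number"}},"required":["targets"]}

```bash
mkdir -p pics; cat > h.py <<'E'
import numpy as np,cv2
from plant import *
from scipy.spatial.transform import Rotation as R
def cam(n):
    im=get_image(n);return im
def proj(im,P):
    P=np.atleast_2d(np.array(P,float));Rm=cv2.Rodrigues(np.array(im['rvec'],float))[0]
    c=P@Rm.T+np.array(im['tvec'],float).ravel();s=c[:,:2]/c[:,2:];r2=(s**2).sum(1,keepdims=True)
    s=s*(1+im['k1']*r2);K=np.array(im['intrinsics']);return s*[K[0,0],K[1,1]]+K[:2,2]
def back(im,uv,z):
    uv=np.atleast_2d(np.array(uv,float));K=np.array(im['intrinsics'])
    d=(uv-K[:2,2])/[K[0,0],K[1,1]];s=d.copy()
    for _ in range(20): s=d/(1+im['k1']*(s**2).sum(1,keepdims=True))
    Rm=cv2.Rodrigues(np.array(im['rvec'],float))[0];t=np.array(im['tvec'],float).ravel()
    o=-Rm.T@t;D=np.c_[s,np.ones(len(s))]@Rm
    return o+D*((z-o[2])/D[:,2])[:,None]
E
python3 - <<'E'
from h import *
for c in ('top','side'):
    im=cam(c);cv2.imwrite(f'pics/{c}0.png',im['color'])
    R_=cv2.Rodrigues(np.array(im['rvec'],float))[0];print(c,-R_.T@np.array(im['tvec'],float).ravel())
    for n in ['lower_half','face','trough','upper_half','scraper','chip1']:
        for d in spot_point(n,c)[:5]: print(n,np.round(d['point']),round(d['confidence'],2),proj(im,d['point']).round())
s=get_state();print(s['t'],s['tcp_pos'],s['ee_rot'],s['gripper_width'])
E
```

```text
top [424.4697185   16.18395307 986.02968732]
lower_half [504.  44.   1.] 0.74 [[263. 200.]]
face [506.  47.  31.] 0.8 [[261. 198.]]
trough [582.  60.   3.] 0.87 [[257. 169.]]
upper_half [221. 326.  -0.] 0.73 [[145. 312.]]
upper_half [337. -90.   2.] 0.64 [[315. 268.]]
upper_half [482. 286.  -0.] 0.58 [[166. 207.]]
scraper [ 553. -438.   -2.] 0.94 [[451. 186.]]
scraper [ 510. -286.   -0.] 0.9 [[393. 201.]]
scraper [ 517. -168.    1.] 0.75 [[347. 197.]]
chip1 [501.  72.  37.] 0.56 [[250. 200.]]
chip1 [535.  49.  34.] 0.54 [[261. 186.]]
chip1 [512.  20.  35.] 0.51 [[272. 196.]]
chip1 [ 730. -114.   -0.] 0.27 [[327. 114.]]
side [239.37335841 782.81371865 731.34982001]
lower_half [503.  48.  -1.] 0.63 [[268. 234.]]
face [508.  50.  34.] 0.81 [[266. 225.]]
trough [580.  57.   3.] 0.7 [[240. 230.]]
upper_half [337. -92.  -0.] 0.95 [[336. 213.]]
upper_half [483. 287.  -2.] 0.67 [[244. 304.]]
upper_half [499.  75.  36.] 0.53 [[266. 231.]]
scraper [ 514. -283.    0.] 0.67 [[295. 169.]]
scraper [ 552. -439.   -1.] 0.66 [[296. 145.]]
scraper [ 514. -170.   -1.] 0.53 [[286. 188.]]
scraper [535.  49.  34.] 0.15 [[256. 223.]]
chip1 [ 690. -281.   -2.] 0.67 [[246. 162.]]
chip1 [503.  13.  34.] 0.61 [[271. 216.]]
chip1 [ 363. -433.   -5.] 0.6 [[346. 154.]]
chip1 [536.  52.  39.] 0.41 [[255. 222.]]
0.7 [ 233.74368405 -606.53075194  238.74013962] [1.86343868e-05 9.83135138e-01 1.82880562e-01 1.40236713e-05] 87.82562867742257
```

View pics/top0.png

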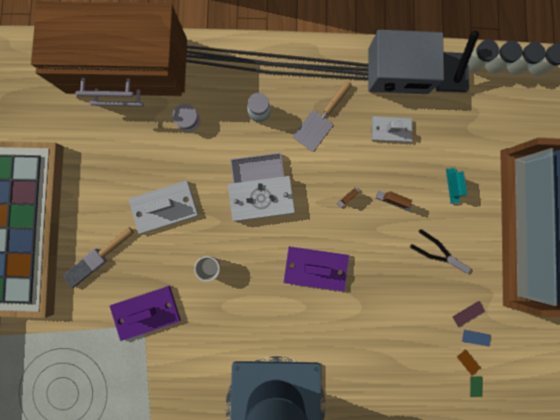

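View pics/side0.png

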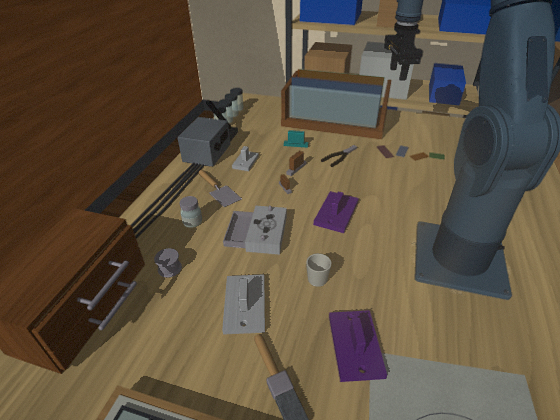

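The scraper candidates in the top picture are turquoise (451,186), wooden (393,201) and a smaller wooden one (349,197). The larger wooden one at (393,201) fits. The upper-half candidates are purple (145,312), purple (315,268) and grey (165,207). The grey one fits.

```bash
cat > fit.py <<'E'
from h import *
from scipy.optimize import minimize
def box(x0,x1,y0,y1,z0,z1): return np.array([[x,y,z] for x in(x0,x1) for y in(y0,y1) for z in(z0,z1)],float)
M={'upper_half':[box(-45,45,-75,75,0,16),box(-9,9,-30,30,16,58)],
'scraper':[box(-10,10,-45,45,0,12),box(-10,10,-30,30,12,57)],
'lower_half':[box(-45,45,-75,75,0,36)],
'lower_tr':[box(-45,45,-75,75,0,36),box(45,106,-61,61,0,20)]}
S=4
def sil(im,boxes,p,z=0):
    m=np.zeros((420*S,560*S),np.uint8);c,s=np.cos(p[2]),np.sin(p[2])
    for b in boxes:
        w=b@np.array([[c,s,0],[-s,c,0],[0,0,1]])+[p[0],p[1],z]
        q=proj(im,w)
        cv2.fillConvexPoly(m,cv2.convexHull(((q+.5)*S-.5).round().astype(np.int32)),255)
    return cv2.resize(m,(560,420),interpolation=cv2.INTER_AREA)/255.
def fit(ims,masks,boxes,p0,z=0):
    def f(v):
        e=0
        for c in ims:
            a=sil(ims[c],boxes,v*[1,1,.02],z);e+=np.abs(a-masks[c]).sum()/masks[c].sum()
        return e
    best=None
    for a in np.linspace(-1.5,1.5,13) if p0[2] is None else [p0[2]]:
        v=np.array([p0[0],p0[1],a/.02]);
        if best is None or f(v)<best[0]: best=(f(v),v)
    v=best[1];ini=np.vstack([v,v+[6,0,0],v+[0,6,0],v+[0,0,6]])
    r=minimize(f,v,method='Nelder-Mead',options=dict(initial_simplex=ini,xatol=.05,fatol=1e-4))
    return r.x*[1,1,.02],r.fun
def near(n,c,im,xyz):
    uv=proj(im,xyz)[0];b=None
    for d in outline_of(n,c):
        m=np.array(d['mask']);y,x=np.nonzero(m)
        if len(x)==0: continue
        k=np.hypot(x.mean()-uv[0],y.mean()-uv[1])
        if k<20 and (b is None or k<b[0]): b=(k,m)
    return None if b is None else b[1].astype(float)
E
python3 - <<'E'
from fit import *
ims={c:cam(c) for c in('top','side')}
a=ims['top']['color'][140:260,120:440];cv2.imwrite('pics/crop.png',cv2.resize(a,None,fx=2.5,fy=2.5,interpolation=cv2.INTER_CUBIC))
for n,p in [('lower_half',(505,46,18)),('upper_half',(482,286,10)),('scraper',(512,-285,25))]:
    ms={}
    for c in ims:
        m=near(n,c,ims[c],p)
        if m is not None: ms[c]=m
    print(n,{c:int(ms[c].sum()) for c in ms})
    for bx in ([n,'lower_tr'] if n=='lower_half' else [n]):
      for cs in [[c] for c in ms]+([list(ms)] if len(ms)>1 else []):
        print(bx,cs,*[np.round(q,3) for q in fit({c:ims[c] for c in cs},ms,M[bx],(p[0],p[1],None))])
K=ims['top']
for n in('chip1',):
    for c in ims:
        for d in search_frame(n,c)[:5]: print(n,c,np.round(d['point']),round(d['confidence'],2))
E
```

```text
lower_half {'top': 3538, 'side': 2279}
lower_half ['top'] [5.07884e+02 4.88210e+01 1.58000e-01] 0.383
lower_half ['side'] [ 5.33751e+02  5.12280e+01 -3.76000e-01] 0.345
lower_half ['top', 'side'] [5.08111e+02 4.92500e+01 1.31000e-01] 0.776
lower_tr ['top'] [5.07452e+02 4.83810e+01 1.60000e-01] 0.051
lower_tr ['side'] [5.07339e+02 4.79230e+01 1.47000e-01] 0.076
lower_tr ['top', 'side'] [5.0732e+02 4.8183e+01 1.4700e-01] 0.129
upper_half {'top': 2331, 'side': 2419}
upper_half ['top'] [4.81442e+02 2.89934e+02 3.38000e-01] 0.032
upper_half ['side'] [4.80798e+02 2.87991e+02 3.17000e-01] 0.032
upper_half ['top', 'side'] [4.81236e+02 2.89178e+02 3.30000e-01] 0.075
scraper {'top': 393, 'side': 289}
scraper ['top'] [ 5.10106e+02 -2.86371e+02 -3.66000e-01] 0.11
scraper ['side'] [ 5.11107e+02 -2.86339e+02 -3.28000e-01] 0.097
scraper ['top', 'side'] [ 5.10619e+02 -2.85704e+02 -3.45000e-01] 0.231
chip1 top [716.  62.  74.] 0.39
```

View pics/crop.png

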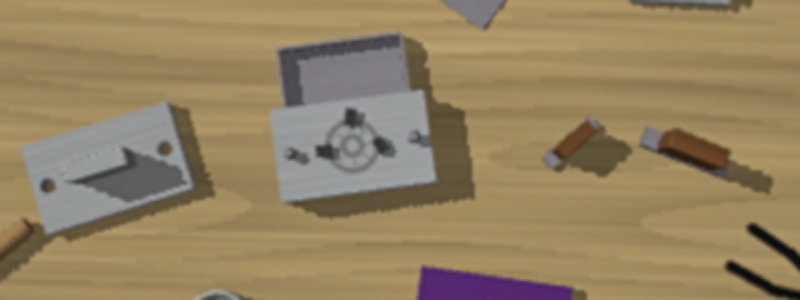

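The crop confirms both. The longer wooden-grip scraper is at crop (685,150), i.e. full-picture (394,200), beside a smaller one at (570,142). The grey plate with the rib is at crop (105,165). Three chips lie on the face at (353,117), (327,151) and (384,147), between the dowels at (292,153) and (417,137).

```bash
cat > go.py <<'E'
import sys
from h import *
# target x y z, angle of tool x in world; prints translate-then-rotate in move units
def go(x,y,z,a,show=True):
    s=get_state();q=s['ee_rot'];r=R.from_quat([q[1],q[2],q[3],q[0]])
    d=r.inv().apply(np.array([x,y,z])-s['tcp_pos'])/40
    t=R.from_matrix(np.c_[[np.cos(a),np.sin(a),0],[np.sin(a),-np.cos(a),0],[0,0,-1]])
    w=(r.inv()*t).as_rotvec()/.08
    tx=r.as_matrix()[:,0]
    print('t',round(s['t'],2),'tcp',np.round(s['tcp_pos'],1),'ang',round(np.arctan2(tx[1],tx[0]),3),'F',np.round(s['contact_force'],1),'w',round(s['gripper_width'],1),'g',round(s['grasp_force'],1))
    print('shift',d.round(3),'minrows',int(np.ceil(abs(d).max())),'rot',w.round(3))
if __name__=='__main__': go(*map(float,sys.argv[1:5]))
E
python3 go.py 510.6 -285.9 180 1.226
```

```text
t 1.2 tcp [ 233.7 -606.5  238.7] ang 0.368 F [-0.4 -0.6 -1.1] w 87.8 g 0.0
shift [ 9.341 -4.99   1.468] minrows 10 rot [-1.0000e-03  1.0000e-03 -1.0727e+01]
```

>>> {"name": "arm_command", "arguments": {"targets": [{"linear": [0.5, -0.27, 0.08]}, {"linear": [0.737, -0.393, 0.116]}, {"linear": [0.737, -0.393, 0.116]}, {"linear": [0.737, -0.393, 0.116]}, {"linear": [0.737, -0.393, 0.116]}, {"linear": [0.737, -0.393, 0.116]}, {"linear": [0.737, -0.393, 0.116]}, {"linear": [0.737, -0.393, 0.116]}, {"linear": [0.737, -0.393, 0.116]}, {"linear": [0.737, -0.393, 0.116]}, {"linear": [0.737, -0.393, 0.116]}, {"linear": [0.737, -0.393, 0.116]}, {"linear": [0.737, -0.393, 0.116]}], "fingers": 1}}

```text
invalid input at $.targets[0]: expected keys linear, delta_rot
```

>>> {"name": "arm_command", "arguments": {"targets": [{"delta_rot": [0, 0, -0.7]}, {"delta_rot": [0, 0, -0.9]}, {"delta_rot": [0, 0, -0.9]}, {"delta_rot": [0, 0, -0.9]}, {"delta_rot": [0, 0, -0.9]}, {"delta_rot": [0, 0, -0.9]}, {"delta_rot": [0, 0, -0.9]}, {"delta_rot": [0, 0, -0.9]}, {"delta_rot": [0, 0, -0.9]}, {"delta_rot": [0, 0, -0.9]}, {"delta_rot": [0, 0, -0.9]}, {"delta_rot": [0, 0, -0.9]}, {"delta_rot": [0, 0, -0.127]}, {"linear": [0, 0, 0]}, {"linear": [0, 0, 0]}]}}

```text
invalid input at $.targets[0]: expected keys linear, delta_rot
```

```bash
python3 go.py 510.6 -285.9 22 1.226
```

```text
t 1.2 tcp [ 233.7 -606.5  238.7] ang 0.368 F [-0.4 -0.6 -1.1] w 87.8 g 0.0
shift [ 9.342 -4.989  5.418] minrows 10 rot [-1.0000e-03  1.0000e-03 -1.0727e+01]
```

>>> {"name": "arm_command", "arguments": {"targets": [{"linear": [0.5, -0.27, 0.08], "delta_rot": [0, 0, 0]}, {"linear": [0.737, -0.393, 0.116], "delta_rot": [0, 0, 0]}, {"linear": [0.737, -0.393, 0.116], "delta_rot": [0, 0, 0]}, {"linear": [0.737, -0.393, 0.116], "delta_rot": [0, 0, 0]}, {"linear": [0.737, -0.393, 0.116], "delta_rot": [0, 0, 0]}, {"linear": [0.737, -0.393, 0.116], "delta_rot": [0, 0, 0]}, {"linear": [0.737, -0.393, 0.116], "delta_rot": [0, 0, 0]}, {"linear": [0.737, -0.393, 0.116], "delta_rot": [0, 0, 0]}, {"linear": [0.737, -0.393, 0.116], "delta_rot": [0, 0, 0]}, {"linear": [0.737, -0.393, 0.116], "delta_rot": [0, 0, 0]}, {"linear": [0.737, -0.393, 0.116], "delta_rot": [0, 0, 0]}, {"linear": [0.737, -0.393, 0.116], "delta_rot": [0, 0, 0]}, {"linear": [0.737, -0.393, 0.116], "delta_rot": [0, 0, 0]}], "fingers": 1}}

```text
t: 2.28
tcp_pos: [511.7, -284.8, 179.8]
ee_rot: [0.0, 0.983, 0.183, 0.0]
contact_force: [0.4, -0.7, -0.4]
gripper_width: 87.9
grasp_force: 0.0
```

>>> {"name": "arm_command", "arguments": {"targets": [{"linear": [0, 0, 0], "delta_rot": [0, 0, -0.7]}, {"linear": [0, 0, 0], "delta_rot": [0, 0, -0.9]}, {"linear": [0, 0, 0], "delta_rot": [0, 0, -0.9]}, {"linear": [0, 0, 0], "delta_rot": [0, 0, -0.9]}, {"linear": [0, 0, 0], "delta_rot": [0, 0, -0.9]}, {"linear": [0, 0, 0], "delta_rot": [0, 0, -0.9]}, {"linear": [0, 0, 0], "delta_rot": [0, 0, -0.9]}, {"linear": [0, 0, 0], "delta_rot": [0, 0, -0.9]}, {"linear": [0, 0, 0], "delta_rot": [0, 0, -0.9]}, {"linear": [0, 0, 0], "delta_rot": [0, 0, -0.9]}, {"linear": [0, 0, 0], "delta_rot": [0, 0, -0.9]}, {"linear": [0, 0, 0], "delta_rot": [0, 0, -0.9]}, {"linear": [0, 0, 0], "delta_rot": [0, 0, -0.127]}, {"linear": [0, 0, 0], "delta_rot": [0, 0, 0]}, {"linear": [0, 0, 0], "delta_rot": [0, 0, 0]}]}}

```text
t: 3.53
tcp_pos: [510.7, -286.1, 179.9]
ee_rot: [0.0, 0.819, 0.574, 0.0]
contact_force: [-0.0, -1.1, 0.7]
gripper_width: 88.1
grasp_force: 0.0
```

```bash
python3 go.py 510.6 -285.9 22 1.226
```

```text
t 3.53 tcp [ 510.7 -286.1  179.9] ang 1.224 F [-0.  -1.1  0.7] w 88.1 g 0.0
shift [ 0.004 -0.005  3.947] minrows 4 rot [ 0.     0.    -0.027]
```

>>> {"name": "arm_command", "arguments": {"targets": [{"linear": [0, 0, 0.6], "delta_rot": [0, 0, 0]}, {"linear": [0, 0, 0.8], "delta_rot": [0, 0, 0]}, {"linear": [0, 0, 0.8], "delta_rot": [0, 0, 0]}, {"linear": [0, 0, 0.7], "delta_rot": [0, 0, 0]}, {"linear": [0, 0, 0.4], "delta_rot": [0, 0, 0]}, {"linear": [0, 0, 0.3], "delta_rot": [0, 0, 0]}, {"linear": [0, 0, 0.2], "delta_rot": [0, 0, 0]}, {"linear": [0, 0, 0.15], "delta_rot": [0, 0, 0]}, {"linear": [0, 0, 0], "delta_rot": [0, 0, 0]}, {"linear": [0, 0, 0], "delta_rot": [0, 0, 0]}]}}

```text
t: 4.37
tcp_pos: [511.3, -286.3, 22.5]
ee_rot: [0.0, 0.818, 0.575, 0.0]
contact_force: [0.6, -0.1, 0.1]
gripper_width: 88.4
grasp_force: 0.0
```

>>> {"name": "arm_command", "arguments": {"targets": [{"linear": [0, 0, 0], "delta_rot": [0, 0, 0]}, {"linear": [0, 0, 0], "delta_rot": [0, 0, 0]}, {"linear": [0, 0, 0], "delta_rot": [0, 0, 0]}, {"linear": [0, 0, 0], "delta_rot": [0, 0, 0]}, {"linear": [0, 0, 0], "delta_rot": [0, 0, 0]}, {"linear": [0, 0, 0], "delta_rot": [0, 0, 0]}, {"linear": [0, 0, 0], "delta_rot": [0, 0, 0]}, {"linear": [0, 0, 0], "delta_rot": [0, 0, 0]}, {"linear": [0, 0, 0], "delta_rot": [0, 0, 0]}, {"linear": [0, 0, 0], "delta_rot": [0, 0, 0]}], "fingers": 0}}

```text
t: 5.2
tcp_pos: [510.7, -286.0, 21.8]
ee_rot: [-0.0, 0.818, 0.575, -0.0]
contact_force: [-0.6, -0.1, -0.2]
gripper_width: 23.4
grasp_force: 0.0
```

>>> {"name": "arm_command", "arguments": {"targets": [{"linear": [0, 0, -0.3], "delta_rot": [0, 0, 0]}, {"linear": [0, 0, -0.6], "delta_rot": [0, 0, 0]}, {"linear": [0, 0, -0.8], "delta_rot": [0, 0, 0]}, {"linear": [0, 0, -0.8], "delta_rot": [0, 0, 0]}, {"linear": [0, 0, -0.5], "delta_rot": [0, 0, 0]}, {"linear": [0, 0, 0], "delta_rot": [0, 0, 0]}, {"linear": [0, 0, 0], "delta_rot": [0, 0, 0]}]}}

```text
t: 5.78
tcp_pos: [511.2, -286.3, 143.2]
ee_rot: [0.001, 0.818, 0.575, 0.0]
contact_force: [-0.4, 0.4, -1.8]
gripper_width: 19.9
grasp_force: 29.8
```

```bash
cat > held.py <<'E'
import sys
from fit import *
# pose of the held thing, by silhouette at the height it hangs at, against the tool
n=sys.argv[1];dz=float(sys.argv[2]);s=get_state();p=np.array(s['tcp_pos']);z=p[2]-dz
q=s['ee_rot'];tx=R.from_quat([q[1],q[2],q[3],q[0]]).as_matrix()[:,0];a=np.arctan2(tx[1],tx[0])-np.pi/2
ims={c:cam(c) for c in('top','side')}
for c in ims:
    m=near(n,c,ims[c],(p[0],p[1],z+20))
    if m is None: print(c,'none');continue
    v,e=fit({c:ims[c]},{c:m},M[n],(p[0],p[1],a),z)
    print(c,int(m.sum()),v.round(3),round(e,3),'vs tool',p.round(1),round(a,3))
if len(sys.argv)>3:
    a=np.hstack([cv2.resize(ims[c]['color'][max(0,int(v)-90):int(v)+90,max(0,int(u)-60):int(u)+60],(400,600)) for c in ims for u,v in [proj(ims[c],p)[0]]]);cv2.imwrite(sys.argv[3],a)
E
python3 held.py scraper 22 pics/held.png; python3 go.py 481 30 140 1.723
```

```text
top none
side 263 [ 5.08632e+02 -2.75587e+02 -3.11000e-01] 0.424 vs tool [ 511.2 -286.3  143.2] -0.345
t 5.98 tcp [ 509.6 -285.5  140.3] ang 1.226 F [ 0.3  0.5 -3. ] w 19.5 g 29.8
shift [ 7.181 -3.338  0.02 ] minrows 8 rot [-0.036 -0.014 -6.211]
```

View pics/held.png

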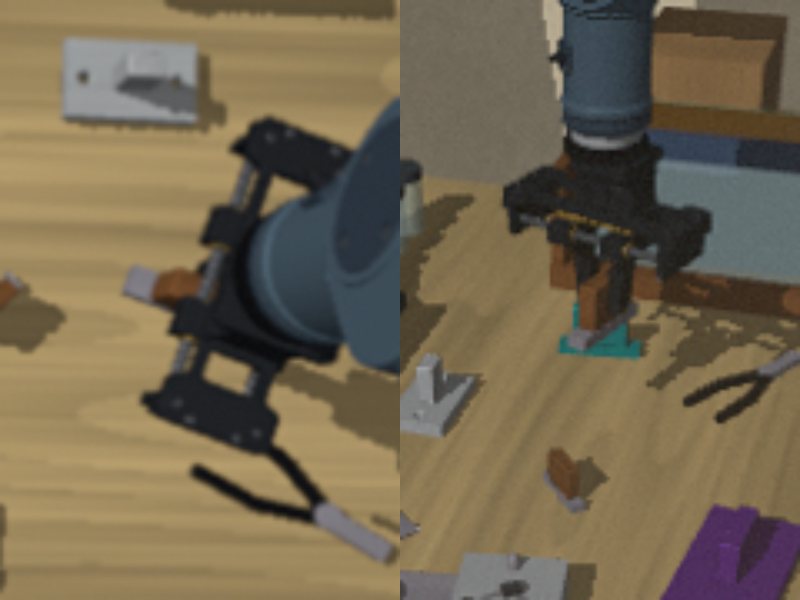

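>>> {"name": "arm_command", "arguments": {"targets": [{"linear": [0.3, -0.145, 0], "delta_rot": [0, 0, 0]}, {"linear": [0.6, -0.29, 0], "delta_rot": [0, 0, 0]}, {"linear": [0.8, -0.38, 0], "delta_rot": [0, 0, 0]}, {"linear": [0.8, -0.38, 0], "delta_rot": [0, 0, 0]}, {"linear": [0.8, -0.38, 0], "delta_rot": [0, 0, 0]}, {"linear": [0.8, -0.38, 0], "delta_rot": [0, 0, 0]}, {"linear": [0.8, -0.38, 0], "delta_rot": [0, 0, 0]}, {"linear": [0.8, -0.38, 0], "delta_rot": [0, 0, 0]}, {"linear": [0.75, -0.36, 0], "delta_rot": [0, 0, 0]}, {"linear": [0.6, -0.29, 0], "delta_rot": [0, 0, 0]}, {"linear": [0.4, -0.2, 0], "delta_rot": [0, 0, 0]}, {"linear": [0, 0, 0], "delta_rot": [0, 0, -0.5]}, {"linear": [0, 0, 0], "delta_rot": [0, 0, -0.8]}, {"linear": [0, 0, 0], "delta_rot": [0, 0, -0.9]}, {"linear": [0, 0, 0], "delta_rot": [0, 0, -0.9]}, {"linear": [0, 0, 0], "delta_rot": [0, 0, -0.9]}, {"linear": [0, 0, 0], "delta_rot": [0, 0, -0.9]}, {"linear": [0, 0, 0], "delta_rot": [0, 0, -0.8]}, {"linear": [0, 0, 0], "delta_rot": [0, 0, -0.5]}, {"linear": [0, 0, 0], "delta_rot": [0, 0, 0]}]}}

```text
t: 7.65
tcp_pos: [476.1, 43.4, 141.2]
ee_rot: [-0.001, 0.651, 0.759, -0.0]
contact_force: [0.6, -1.0, -2.1]
gripper_width: 19.8
grasp_force: 29.8
```

```bash
python3 go.py 475.8 43.3 70 1.723;  python3 held.py scraper 22
```

```text
t 7.65 tcp [476.1  43.4 141.2] ang 1.724 F [ 0.6 -1.  -2.1] w 19.8 g 29.8
shift [-1.000e-03 -6.000e-03  1.779e+00] minrows 2 rot [-0.021 -0.007  0.015]
top none
side 317 [4.77212e+02 4.71550e+01 2.15000e-01] 0.143 vs tool [476.1  43.4 141.2] 0.153
```

>>> {"name": "arm_command", "arguments": {"targets": [{"linear": [0, 0, 0.3], "delta_rot": [0, 0, 0]}, {"linear": [0, 0, 0.5], "delta_rot": [0, 0, 0]}, {"linear": [0, 0, 0.5], "delta_rot": [0, 0, 0]}, {"linear": [0, 0, 0.3], "delta_rot": [0, 0, 0]}, {"linear": [0, 0, 0.2], "delta_rot": [0, 0, 0]}, {"linear": [0, 0, 0], "delta_rot": [0, 0, 0]}, {"linear": [0, 0, 0], "delta_rot": [0, 0, 0]}]}}

```text
t: 8.43
tcp_pos: [477.2, 42.8, 69.9]
ee_rot: [-0.0, 0.652, 0.758, -0.0]
contact_force: [-0.6, -0.0, -2.4]
gripper_width: 19.6
grasp_force: 29.8
```

```bash
python3 go.py 475.8 43.3 61 1.723;  python3 held.py scraper 25;python3 held.py scraper 22 pics/pre.png
```

```text
t 8.43 tcp [477.2  42.8  69.9] ang 1.722 F [-0.6 -0.  -2.4] w 19.6 g 29.8
shift [ 0.017 -0.034  0.222] minrows 1 rot [-0.004 -0.001 -0.014]
top none
side none
top none
side 281 [4.77562e+02 4.89950e+01 2.57000e-01] 0.187 vs tool [477.9  42.7  70.6] 0.151
```

View pics/pre.png

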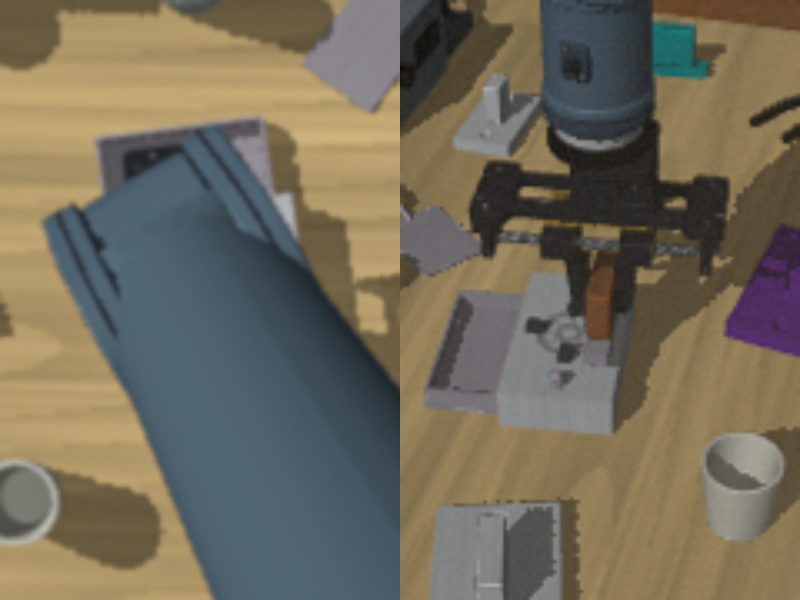

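The side view shows the scraper upright just above the face, behind the chips and between the dowels. I'll lower it gently until it touches.

>>> {"name": "arm_command", "arguments": {"targets": [{"linear": [0.01, -0.03, 0.08], "delta_rot": [0, 0, 0]}, {"linear": [0, 0, 0.06], "delta_rot": [0, 0, 0]}, {"linear": [0, 0, 0], "delta_rot": [0, 0, 0]}]}}

```text
t: 9.08
tcp_pos: [475.5, 42.8, 63.7]
ee_rot: [-0.0, 0.652, 0.759, -0.0]
contact_force: [0.6, 0.1, -2.7]
gripper_width: 19.8
grasp_force: 29.8
```

>>> {"name": "arm_command", "arguments": {"targets": [{"linear": [0, 0, 0.03], "delta_rot": [0, 0, 0]}, {"linear": [0, 0, 0.03], "delta_rot": [0, 0, 0]}, {"linear": [0, 0, 0], "delta_rot": [0, 0, 0]}]}}

```text
t: 9.33
tcp_pos: [476.0, 42.8, 61.6]
ee_rot: [-0.0, 0.652, 0.758, -0.0]
contact_force: [0.0, -0.1, -2.4]
gripper_width: 20.0
grasp_force: 29.8
```

>>> {"name": "arm_command", "arguments": {"targets": [{"linear": [0, 0, 0.025], "delta_rot": [0, 0, 0]}, {"linear": [0, 0, 0.025], "delta_rot": [0, 0, 0]}, {"linear": [0, 0, 0], "delta_rot": [0, 0, 0]}]}}

```text
t: 9.58
tcp_pos: [476.5, 43.0, 61.2]
ee_rot: [0.001, 0.652, 0.758, -0.0]
contact_force: [-5.2, -1.3, 18.8]
gripper_width: 19.7
grasp_force: 30.0
```

>>> {"name": "arm_command", "arguments": {"targets": [{"linear": [0, 0, -0.035], "delta_rot": [0, 0, 0]}, {"linear": [0, 0.06, 0], "delta_rot": [0, 0, 0]}, {"linear": [0, 0.1, 0], "delta_rot": [0, 0, 0]}, {"linear": [0, 0.12, 0], "delta_rot": [0, 0, 0]}, {"linear": [0, 0.12, 0], "delta_rot": [0, 0, 0]}, {"linear": [0, 0.12, 0], "delta_rot": [0, 0, 0]}, {"linear": [0, 0.12, 0], "delta_rot": [0, 0, 0]}, {"linear": [0, 0.12, 0], "delta_rot": [0, 0, 0]}, {"linear": [0, 0, 0], "delta_rot": [0, 0, 0]}]}}

```text
t: 10.33
tcp_pos: [506.6, 47.5, 61.3]
ee_rot: [-0.0, 0.652, 0.758, -0.0]
contact_force: [-2.5, -0.0, 6.1]
gripper_width: 19.5
grasp_force: 30.0
```

```bash
python3 go.py 561 56.5 61 1.723
```

```text
t 10.33 tcp [506.6  47.5  61.3] ang 1.722 F [-2.5 -0.   6.1] w 19.5 g 30.0
shift [0.017 1.379 0.006] minrows 2 rot [-0.003  0.001 -0.014]
```

>>> {"name": "arm_command", "arguments": {"targets": [{"linear": [0.015, 0.08, 0], "delta_rot": [0, 0, 0]}, {"linear": [0, 0.1, 0], "delta_rot": [0, 0, 0]}, {"linear": [0, 0.1, 0], "delta_rot": [0, 0, 0]}, {"linear": [0, 0.1, 0], "delta_rot": [0, 0, 0]}, {"linear": [0, 0.1, 0], "delta_rot": [0, 0, 0]}, {"linear": [0, 0.1, 0], "delta_rot": [0, 0, 0]}, {"linear": [0, 0.1, 0], "delta_rot": [0, 0, 0]}, {"linear": [0, 0.1, 0], "delta_rot": [0, 0, 0]}, {"linear": [0, 0.1, 0], "delta_rot": [0, 0, 0]}, {"linear": [0, 0.1, 0], "delta_rot": [0, 0, 0]}, {"linear": [0, 0.1, 0], "delta_rot": [0, 0, 0]}, {"linear": [0, 0.1, 0], "delta_rot": [0, 0, 0]}, {"linear": [0, 0.1, 0], "delta_rot": [0, 0, 0]}, {"linear": [0, 0.1, 0], "delta_rot": [0, 0, 0]}, {"linear": [0, 0, 0], "delta_rot": [0, 0, 0]}, {"linear": [0, 0, 0], "delta_rot": [0, 0, 0]}]}}

```text
t: 11.67
tcp_pos: [560.8, 56.4, 60.8]
ee_rot: [-0.0, 0.652, 0.758, 0.0]
contact_force: [0.1, -0.5, -2.3]
gripper_width: 19.8
grasp_force: 30.0
```

>>> {"name": "arm_command", "arguments": {"targets": [{"linear": [0, 0, -0.3], "delta_rot": [0, 0, 0]}, {"linear": [0, 0, -0.6], "delta_rot": [0, 0, 0]}, {"linear": [0, 0, -0.8], "delta_rot": [0, 0, 0]}, {"linear": [0, 0, -0.4], "delta_rot": [0, 0, 0]}, {"linear": [0, 0, 0], "delta_rot": [0, 0, 0]}, {"linear": [0, 0, 0], "delta_rot": [0, 0, 0]}]}}

```text
t: 12.17
tcp_pos: [561.0, 56.2, 146.1]
ee_rot: [0.001, 0.652, 0.758, 0.001]
contact_force: [0.1, 0.4, -2.2]
gripper_width: 19.8
grasp_force: 30.0
```

```bash
python3 go.py 510 -285 145 1.4
python3 - <<'E'
from h import *
a=cam('side')['color'][170:290,190:310];cv2.imwrite('pics/after.png',cv2.resize(a,(600,600),interpolation=cv2.INTER_CUBIC))
E
```

```text
t 12.17 tcp [561.   56.2 146.1] ang 1.722 F [ 0.1  0.4 -2.2] w 19.8 g 30.0
shift [-8.242 -2.543  0.025] minrows 9 rot [0.023 0.    4.021]
```

View pics/after.png

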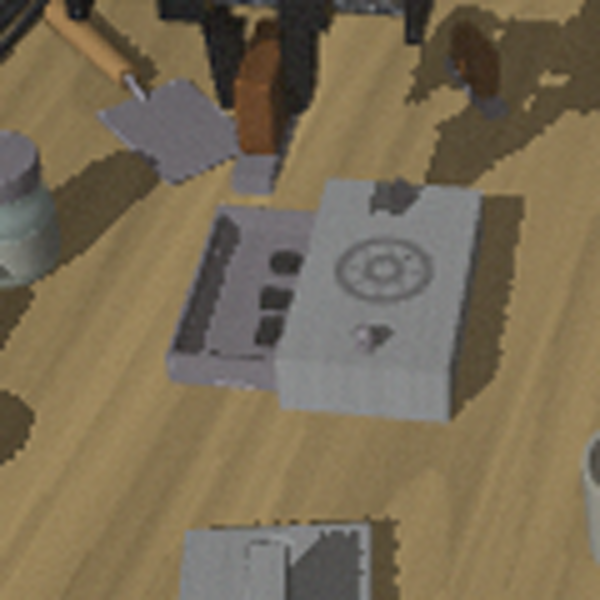

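The trough now holds all three chips (three dark blocks near (275,295)) and the face is clear. Next I'll return the scraper to its old place.

>>> {"name": "arm_command", "arguments": {"targets": [{"linear": [-0.4, -0.12, 0], "delta_rot": [0, 0, 0]}, {"linear": [-0.7, -0.22, 0], "delta_rot": [0, 0, 0]}, {"linear": [-0.8, -0.25, 0], "delta_rot": [0, 0, 0]}, {"linear": [-0.8, -0.25, 0], "delta_rot": [0, 0, 0]}, {"linear": [-0.8, -0.25, 0], "delta_rot": [0, 0, 0]}, {"linear": [-0.8, -0.25, 0], "delta_rot": [0, 0, 0]}, {"linear": [-0.8, -0.25, 0], "delta_rot": [0, 0, 0]}, {"linear": [-0.8, -0.25, 0], "delta_rot": [0, 0, 0]}, {"linear": [-0.8, -0.25, 0], "delta_rot": [0, 0, 0]}, {"linear": [-0.7, -0.22, 0], "delta_rot": [0, 0, 0]}, {"linear": [-0.5, -0.15, 0], "delta_rot": [0, 0, 0]}, {"linear": [-0.34, -0.08, 0], "delta_rot": [0, 0, 0]}, {"linear": [0, 0, 0], "delta_rot": [0, 0, 0.6]}, {"linear": [0, 0, 0], "delta_rot": [0, 0, 0.9]}, {"linear": [0, 0, 0], "delta_rot": [0, 0, 0.9]}, {"linear": [0, 0, 0], "delta_rot": [0, 0, 0.9]}, {"linear": [0, 0, 0], "delta_rot": [0, 0, 0.9]}, {"linear": [0, 0, 0], "delta_rot": [0, 0, 0.9]}, {"linear": [0, 0, 0], "delta_rot": [0, 0, 0.7]}, {"linear": [0, 0, 0], "delta_rot": [0, 0, 0.4]}]}}

```text
t: 13.88
tcp_pos: [509.4, -283.4, 143.9]
ee_rot: [-0.001, 0.818, 0.575, -0.0]
contact_force: [0.2, -0.0, -2.4]
gripper_width: 19.9
grasp_force: 30.0
```

>>> {"name": "arm_command", "arguments": {"targets": [{"linear": [0, 0, 0], "delta_rot": [0, 0, 0]}, {"linear": [0, 0, 0.4], "delta_rot": [0, 0, 0]}, {"linear": [0, 0, 0.7], "delta_rot": [0, 0, 0]}, {"linear": [0, 0, 0.7], "delta_rot": [0, 0, 0]}, {"linear": [0, 0, 0.5], "delta_rot": [0, 0, 0]}, {"linear": [0, 0, 0.3], "delta_rot": [0, 0, 0]}, {"linear": [0, 0, 0.2], "delta_rot": [0, 0, 0]}, {"linear": [0, 0, 0.1], "delta_rot": [0, 0, 0]}, {"linear": [0, 0, 0], "delta_rot": [0, 0, 0]}, {"linear": [0, 0, 0], "delta_rot": [0, 0, 0]}]}}

```text
t: 14.72
tcp_pos: [510.4, -285.0, 30.0]
ee_rot: [0.001, 0.818, 0.575, 0.0]
contact_force: [-0.9, 0.1, -2.6]
gripper_width: 19.8
grasp_force: 30.0
```

```bash
python3 go.py 510 -285 25 1.226
```

```text
t 14.72 tcp [ 510.4 -285.    30. ] ang 1.226 F [-0.9  0.1 -2.6] w 19.8 g 30.0
shift [-0.003 -0.011  0.125] minrows 1 rot [0.016 0.001 0.002]
```

>>> {"name": "arm_command", "arguments": {"targets": [{"linear": [0, 0, 0.05], "delta_rot": [0, 0, 0]}, {"linear": [0, 0, 0.04], "delta_rot": [0, 0, 0]}, {"linear": [0, 0, 0.03], "delta_rot": [0, 0, 0]}, {"linear": [0, 0, 0], "delta_rot": [0, 0, 0]}, {"linear": [0, 0, 0], "delta_rot": [0, 0, 0]}]}}

```text
t: 15.13
tcp_pos: [510.3, -285.1, 25.3]
ee_rot: [0.001, 0.818, 0.575, 0.0]
contact_force: [-0.8, 0.2, 6.2]
gripper_width: 19.4
grasp_force: 30.0
```

>>> {"name": "arm_command", "arguments": {"targets": [{"linear": [0, 0, 0], "delta_rot": [0, 0, 0]}, {"linear": [0, 0, 0], "delta_rot": [0, 0, 0]}, {"linear": [0, 0, 0], "delta_rot": [0, 0, 0]}, {"linear": [0, 0, 0], "delta_rot": [0, 0, 0]}, {"linear": [0, 0, 0], "delta_rot": [0, 0, 0]}, {"linear": [0, 0, 0], "delta_rot": [0, 0, 0]}, {"linear": [0, 0, -0.2], "delta_rot": [0, 0, 0]}, {"linear": [0, 0, -0.6], "delta_rot": [0, 0, 0]}, {"linear": [0, 0, -0.9], "delta_rot": [0, 0, 0]}, {"linear": [0, 0, -0.9], "delta_rot": [0, 0, 0]}, {"linear": [0, 0, -0.9], "delta_rot": [0, 0, 0]}, {"linear": [0, 0, -0.5], "delta_rot": [0, 0, 0]}, {"linear": [0, 0, 0], "delta_rot": [0, 0, 0]}, {"linear": [0, 0, 0], "delta_rot": [0, 0, 0]}], "fingers": 1}}

```text
t: 16.3
tcp_pos: [510.4, -285.2, 185.9]
ee_rot: [0.001, 0.818, 0.575, 0.001]
contact_force: [-0.2, -0.2, -0.3]
gripper_width: 87.9
grasp_force: 0.0
```

```bash
python3 go.py 481.2 289.2 180 1.9
```

```text
t 16.3 tcp [ 510.4 -285.2  185.9] ang 1.226 F [-0.2 -0.2 -0.3] w 87.9 g 0.0
shift [13.268 -5.541  0.124] minrows 14 rot [ 0.03   0.019 -8.426]
```

>>> {"name": "arm_command", "arguments": {"targets": [{"linear": [0.4, -0.167, 0], "delta_rot": [0, 0, 0]}, {"linear": [0.78, -0.326, 0], "delta_rot": [0, 0, 0]}, {"linear": [0.78, -0.326, 0], "delta_rot": [0, 0, 0]}, {"linear": [0.78, -0.326, 0], "delta_rot": [0, 0, 0]}, {"linear": [0.78, -0.326, 0], "delta_rot": [0, 0, 0]}, {"linear": [0.78, -0.326, 0], "delta_rot": [0, 0, 0]}, {"linear": [0.78, -0.326, 0], "delta_rot": [0, 0, 0]}, {"linear": [0.78, -0.326, 0], "delta_rot": [0, 0, 0]}, {"linear": [0.78, -0.326, 0], "delta_rot": [0, 0, 0]}, {"linear": [0.78, -0.326, 0], "delta_rot": [0, 0, 0]}, {"linear": [0.78, -0.326, 0], "delta_rot": [0, 0, 0]}, {"linear": [0.78, -0.326, 0], "delta_rot": [0, 0, 0]}, {"linear": [0.78, -0.326, 0], "delta_rot": [0, 0, 0]}, {"linear": [0.78, -0.326, 0], "delta_rot": [0, 0, 0]}, {"linear": [0.78, -0.326, 0], "delta_rot": [0, 0, 0]}, {"linear": [0.78, -0.326, 0], "delta_rot": [0, 0, 0]}, {"linear": [0.78, -0.326, 0], "delta_rot": [0, 0, 0]}, {"linear": [0.388, -0.158, 0], "delta_rot": [0, 0, 0]}]}}

```text
t: 17.8
tcp_pos: [478.2, 293.9, 183.0]
ee_rot: [-0.001, 0.817, 0.577, -0.001]
contact_force: [0.1, -0.0, -0.1]
gripper_width: 87.9
grasp_force: 0.0
```

>>> {"name": "arm_command", "arguments": {"targets": [{"linear": [0, 0, 0], "delta_rot": [0, 0, -0.5]}, {"linear": [0, 0, 0], "delta_rot": [0, 0, -0.9]}, {"linear": [0, 0, 0], "delta_rot": [0, 0, -0.9]}, {"linear": [0, 0, 0], "delta_rot": [0, 0, -0.9]}, {"linear": [0, 0, 0], "delta_rot": [0, 0, -0.9]}, {"linear": [0, 0, 0], "delta_rot": [0, 0, -0.9]}, {"linear": [0, 0, 0], "delta_rot": [0, 0, -0.9]}, {"linear": [0, 0, 0], "delta_rot": [0, 0, -0.9]}, {"linear": [0, 0, 0], "delta_rot": [0, 0, -0.9]}, {"linear": [0, 0, 0], "delta_rot": [0, 0, -0.7]}, {"linear": [0, 0, 0], "delta_rot": [0, 0, 0]}, {"linear": [0, 0, 0], "delta_rot": [0, 0, 0]}]}}

```text
t: 18.8
tcp_pos: [479.8, 289.1, 183.1]
ee_rot: [-0.001, 0.583, 0.812, -0.001]
contact_force: [-0.2, 0.7, -0.1]
gripper_width: 87.9
grasp_force: 0.0
```

```bash
python3 go.py 481.2 289.2 27 1.9
python3 - <<'E'
from fit import *
ims={c:cam(c) for c in('top','side')}
for n,k,p in [('lower_half','lower_tr',(507.4,48.2,18)),('scraper','scraper',(510.6,-285.5,25))]:
    for c in ims:
        m=near(n,c,ims[c],p)
        if m is not None: print(n,c,int(m.sum()),*[np.round(q,3) for q in fit({c:ims[c]},{c:m},M[k],(p[0],p[1],.152 if n[0]=='l' else -.345))])
for d in spot_point('chip1','top')+spot_point('chip1','side'): print(np.round(d['point']),round(d['confidence'],2))
E
```

```text
t 18.8 tcp [479.8 289.1 183.1] ang 1.896 F [-0.2  0.7 -0.1] w 87.9 g 0.0
shift [-0.008  0.045  3.903] minrows 4 rot [-0.032  0.002 -0.045]
lower_half top 3462 [5.07486e+02 4.88370e+01 1.62000e-01] 0.053
lower_half side 1079 [5.08203e+02 4.81090e+01 1.87000e-01] 1.218
scraper top 410 [ 5.11542e+02 -2.84382e+02 -3.08000e-01] 0.081
scraper side 298 [ 5.09229e+02 -2.83150e+02 -2.98000e-01] 0.099
[561.  77.  10.] 0.39
[579.  26.  12.] 0.37
[564.  81.  11.] 0.58
[572.  22.  12.] 0.55
```

>>> {"name": "arm_command", "arguments": {"targets": [{"linear": [0, 0.04, 0.5], "delta_rot": [-0.03, 0, -0.04]}, {"linear": [0, 0, 0.8], "delta_rot": [0, 0, 0]}, {"linear": [0, 0, 0.8], "delta_rot": [0, 0, 0]}, {"linear": [0, 0, 0.7], "delta_rot": [0, 0, 0]}, {"linear": [0, 0, 0.5], "delta_rot": [0, 0, 0]}, {"linear": [0, 0, 0.3], "delta_rot": [0, 0, 0]}, {"linear": [0, 0, 0.2], "delta_rot": [0, 0, 0]}, {"linear": [0, 0, 0.1], "delta_rot": [0, 0, 0]}, {"linear": [0, 0, 0], "delta_rot": [0, 0, 0]}, {"linear": [0, 0, 0], "delta_rot": [0, 0, 0]}]}}

```text
t: 20.03
tcp_pos: [483.0, 290.7, 29.4]
ee_rot: [0.001, 0.581, 0.814, 0.002]
contact_force: [-0.7, -0.4, 1.2]
gripper_width: 88.3
grasp_force: 0.0
```

>>> {"name": "arm_command", "arguments": {"targets": [{"linear": [0, 0, 0], "delta_rot": [0, 0, 0]}, {"linear": [0, 0, 0], "delta_rot": [0, 0, 0]}, {"linear": [0, 0, 0], "delta_rot": [0, 0, 0]}, {"linear": [0, 0, 0], "delta_rot": [0, 0, 0]}, {"linear": [0, 0, 0], "delta_rot": [0, 0, 0]}, {"linear": [0, 0, 0], "delta_rot": [0, 0, 0]}, {"linear": [0, 0, 0], "delta_rot": [0, 0, 0]}, {"linear": [0, 0, 0], "delta_rot": [0, 0, 0]}, {"linear": [0, 0, 0], "delta_rot": [0, 0, 0]}, {"linear": [0, 0, 0], "delta_rot": [0, 0, 0]}, {"linear": [0, 0, 0], "delta_rot": [0, 0, 0]}, {"linear": [0, 0, 0], "delta_rot": [0, 0, 0]}, {"linear": [0, 0, 0], "delta_rot": [0, 0, 0]}, {"linear": [0, 0, 0], "delta_rot": [0, 0, 0]}, {"linear": [0, 0, 0], "delta_rot": [0, 0, 0]}], "fingers": 0}}

```text
t: 21.28
tcp_pos: [481.9, 290.0, 28.3]
ee_rot: [0.001, 0.581, 0.814, 0.0]
contact_force: [-4.6, -1.4, 0.8]
gripper_width: 17.8
grasp_force: 30.0
```

>>> {"name": "arm_command", "arguments": {"targets": [{"linear": [0, 0, -0.1], "delta_rot": [0, 0, 0]}, {"linear": [0, 0, -0.3], "delta_rot": [0, 0, 0]}, {"linear": [0, 0, -0.6], "delta_rot": [0, 0, 0]}, {"linear": [0, 0, -0.8], "delta_rot": [0, 0, 0]}, {"linear": [0, 0, -0.7], "delta_rot": [0, 0, 0]}, {"linear": [0, 0, -0.4], "delta_rot": [0, 0, 0]}, {"linear": [0, 0, -0.1], "delta_rot": [0, 0, 0]}, {"linear": [0, 0, 0], "delta_rot": [0, 0, 0]}, {"linear": [0, 0, 0], "delta_rot": [0, 0, 0]}]}}

```text
t: 22.03
tcp_pos: [481.9, 289.5, 147.8]
ee_rot: [0.001, 0.581, 0.814, 0.001]
contact_force: [-0.7, 0.2, -4.0]
gripper_width: 17.8
grasp_force: 30.0
```

```bash
python3 go.py 507.4 48.3 150 1.725;  python3 held.py upper_half 27 pics/uh.png
```

```text
t 22.03 tcp [481.9 289.5 147.8] ang 1.901 F [-0.7  0.2 -4. ] w 17.8 g 30.0
shift [-5.911 -1.351 -0.053] minrows 6 rot [0.022 0.005 2.199]
top none
side 2124 [4.81139e+02 2.92651e+02 3.15000e-01] 0.279 vs tool [481.9 289.5 147.8] 0.33
```

View pics/uh.png

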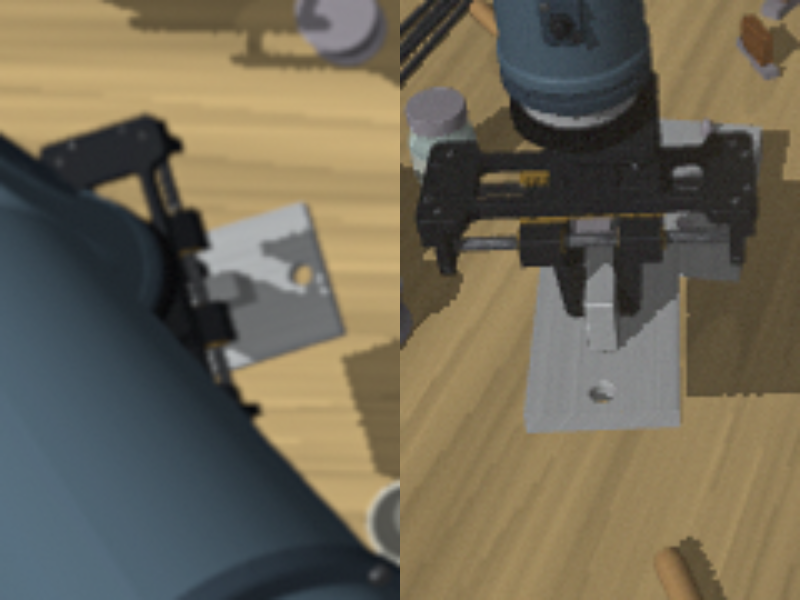

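>>> {"name": "arm_command", "arguments": {"targets": [{"linear": [-0.3, -0.07, 0], "delta_rot": [0, 0, 0]}, {"linear": [-0.6, -0.137, 0], "delta_rot": [0, 0, 0]}, {"linear": [-0.8, -0.183, 0], "delta_rot": [0, 0, 0]}, {"linear": [-0.8, -0.183, 0], "delta_rot": [0, 0, 0]}, {"linear": [-0.8, -0.183, 0], "delta_rot": [0, 0, 0]}, {"linear": [-0.8, -0.183, 0], "delta_rot": [0, 0, 0]}, {"linear": [-0.8, -0.183, 0], "delta_rot": [0, 0, 0]}, {"linear": [-0.6, -0.137, 0], "delta_rot": [0, 0, 0]}, {"linear": [-0.411, -0.092, 0], "delta_rot": [0, 0, 0]}, {"linear": [0, 0, 0], "delta_rot": [0, 0, 0.4]}, {"linear": [0, 0, 0], "delta_rot": [0, 0, 0.7]}, {"linear": [0, 0, 0], "delta_rot": [0, 0, 0.7]}, {"linear": [0, 0, 0], "delta_rot": [0.02, 0, 0.4]}, {"linear": [0, 0, 0], "delta_rot": [0, 0, 0]}, {"linear": [0, 0, 0], "delta_rot": [0, 0, 0]}]}}

```text
t: 23.48
tcp_pos: [507.3, 48.2, 148.0]
ee_rot: [-0.0, 0.65, 0.76, 0.0]
contact_force: [-0.1, 0.2, -4.3]
gripper_width: 17.6
grasp_force: 30.0
```

>>> {"name": "arm_command", "arguments": {"targets": [{"linear": [0, 0, 0.2], "delta_rot": [0, 0, 0]}, {"linear": [0, 0, 0.4], "delta_rot": [0, 0, 0]}, {"linear": [0, 0, 0.4], "delta_rot": [0, 0, 0]}, {"linear": [0, 0, 0.3], "delta_rot": [0, 0, 0]}, {"linear": [0, 0, 0.2], "delta_rot": [0, 0, 0]}, {"linear": [0, 0, 0], "delta_rot": [0, 0, 0]}, {"linear": [0, 0, 0], "delta_rot": [0, 0, 0]}]}}

```text
t: 24.07
tcp_pos: [507.6, 49.1, 88.0]
ee_rot: [-0.0, 0.65, 0.76, 0.0]
contact_force: [-0.3, 0.2, -3.4]
gripper_width: 17.8
grasp_force: 30.0
```

```bash
python3 go.py 507.4 48.4 80 1.725;  python3 held.py upper_half 28.3 pics/uh2.png
```

```text
t 24.07 tcp [507.6  49.1  88. ] ang 1.726 F [-0.3  0.2 -3.4] w 17.8 g 30.0
shift [-0.016 -0.007  0.201] minrows 1 rot [ 0.001 -0.008  0.008]
top none
side 1284 [5.0843e+02 4.7456e+01 1.4700e-01] 0.183 vs tool [507.6  49.1  88. ] 0.155
```

View pics/uh2.png

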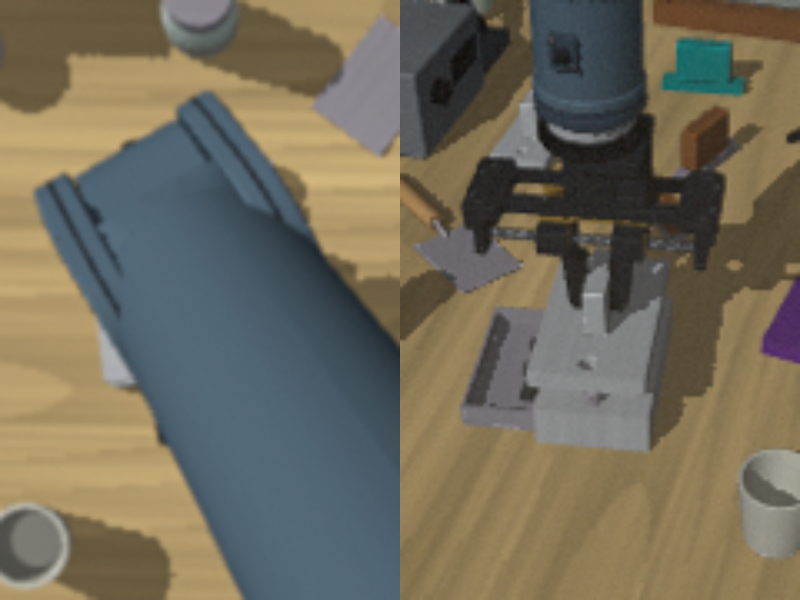

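The plate hangs level above the block, and its hole at (588,362) lines up over the dowel at (598,396). I'll descend in small steps.

>>> {"name": "arm_command", "arguments": {"targets": [{"linear": [-0.015, -0.007, 0.1], "delta_rot": [0, 0, 0]}, {"linear": [0, 0, 0.1], "delta_rot": [0, 0, 0]}, {"linear": [0, 0, 0.03], "delta_rot": [0, 0, 0]}, {"linear": [0, 0, 0.03], "delta_rot": [0, 0, 0]}, {"linear": [0, 0, 0], "delta_rot": [0, 0, 0]}]}}

```text
t: 24.68
tcp_pos: [507.4, 48.3, 77.6]
ee_rot: [-0.0, 0.65, 0.76, 0.0]
contact_force: [-1.2, 0.1, -3.1]
gripper_width: 17.8
grasp_force: 30.0
```

>>> {"name": "arm_command", "arguments": {"targets": [{"linear": [0, 0, 0.025], "delta_rot": [0, 0, 0]}, {"linear": [0, 0, 0.025], "delta_rot": [0, 0, 0]}, {"linear": [0, 0, 0], "delta_rot": [0, 0, 0]}]}}

```text
t: 24.93
tcp_pos: [507.5, 48.3, 75.8]
ee_rot: [0.0, 0.65, 0.76, 0.0]
contact_force: [-0.1, 0.3, -4.0]
gripper_width: 17.9
grasp_force: 30.0
```

>>> {"name": "arm_command", "arguments": {"targets": [{"linear": [0, 0, 0.03], "delta_rot": [0, 0, 0]}, {"linear": [0, 0, 0.03], "delta_rot": [0, 0, 0]}, {"linear": [0, 0, 0], "delta_rot": [0, 0, 0]}]}}

```text
t: 25.18
tcp_pos: [507.3, 48.3, 73.3]
ee_rot: [-0.0, 0.65, 0.76, 0.0]
contact_force: [0.3, 0.1, -3.3]
gripper_width: 17.6
grasp_force: 30.0
```

>>> {"name": "arm_command", "arguments": {"targets": [{"linear": [0, 0, 0.025], "delta_rot": [0, 0, 0]}, {"linear": [0, 0, 0.025], "delta_rot": [0, 0, 0]}, {"linear": [0, 0, 0], "delta_rot": [0, 0, 0]}]}}

```text
t: 25.43
tcp_pos: [507.2, 48.3, 71.2]
ee_rot: [-0.0, 0.65, 0.76, 0.0]
contact_force: [-1.1, -0.1, -3.2]
gripper_width: 17.7
grasp_force: 30.0
```

>>> {"name": "arm_command", "arguments": {"targets": [{"linear": [0, 0, 0.03], "delta_rot": [0, 0, 0]}, {"linear": [0, 0, 0.03], "delta_rot": [0, 0, 0]}, {"linear": [0, 0, 0], "delta_rot": [0, 0, 0]}]}}

```text
t: 25.68
tcp_pos: [507.2, 48.3, 68.8]
ee_rot: [-0.0, 0.65, 0.76, 0.0]
contact_force: [-2.4, -1.3, -4.2]
gripper_width: 17.9
grasp_force: 30.0
```

>>> {"name": "arm_command", "arguments": {"targets": [{"linear": [0, 0, 0.03], "delta_rot": [0, 0, 0]}, {"linear": [0, 0, 0.03], "delta_rot": [0, 0, 0]}, {"linear": [0, 0, 0], "delta_rot": [0, 0, 0]}]}}

```text
t: 25.93
tcp_pos: [507.2, 48.3, 66.4]
ee_rot: [-0.0, 0.65, 0.76, 0.0]
contact_force: [-2.0, -0.1, -4.1]
gripper_width: 17.8
grasp_force: 30.0
```

>>> {"name": "arm_command", "arguments": {"targets": [{"linear": [0, 0, 0.02], "delta_rot": [0, 0, 0]}, {"linear": [0, 0, 0.02], "delta_rot": [0, 0, 0]}, {"linear": [0, 0, 0], "delta_rot": [0, 0, 0]}]}}

```text
t: 26.18
tcp_pos: [507.2, 48.3, 64.9]
ee_rot: [-0.0, 0.65, 0.76, 0.0]
contact_force: [-3.3, -0.6, -3.5]
gripper_width: 17.9
grasp_force: 30.0
```

>>> {"name": "arm_command", "arguments": {"targets": [{"linear": [0, 0, 0.02], "delta_rot": [0, 0, 0]}, {"linear": [0, 0, 0.015], "delta_rot": [0, 0, 0]}, {"linear": [0, 0, 0], "delta_rot": [0, 0, 0]}]}}

```text
t: 26.43
tcp_pos: [507.2, 48.4, 64.3]
ee_rot: [0.0, 0.65, 0.76, -0.0]
contact_force: [-6.7, -0.8, 8.0]
gripper_width: 17.8
grasp_force: 30.0
```

>>> {"name": "arm_command", "arguments": {"targets": [{"linear": [0, -0.008, 0.015], "delta_rot": [0, 0, 0]}, {"linear": [0, 0, 0], "delta_rot": [0, 0, 0]}, {"linear": [0, 0, 0], "delta_rot": [0, 0, 0]}, {"linear": [0, 0, 0], "delta_rot": [0, 0, 0]}]}}

```text
t: 26.77
tcp_pos: [507.2, 48.3, 64.2]
ee_rot: [0.0, 0.65, 0.76, 0.0]
contact_force: [-8.7, -0.4, 13.9]
gripper_width: 17.6
grasp_force: 30.0
```

>>> {"name": "arm_command", "arguments": {"targets": [{"linear": [0, -0.015, 0.012], "delta_rot": [0, 0, 0]}, {"linear": [0, 0, 0], "delta_rot": [0, 0, 0]}, {"linear": [0, 0, 0], "delta_rot": [0, 0, 0]}, {"linear": [0, 0, 0], "delta_rot": [0, 0, 0]}]}}

```text
t: 27.1
tcp_pos: [507.1, 48.4, 64.2]
ee_rot: [0.001, 0.65, 0.76, 0.0]
contact_force: [-8.2, -1.6, 17.2]
gripper_width: 18.0
grasp_force: 30.0
```

```bash
python3 - <<'E'
from fit import *
s=get_state();print(s['t'],s['tcp_pos'],s['contact_force'],s['ft_torque'],s['grasp_force'])
ims={c:cam(c) for c in('top','side')}
for n,p,z,a in [('upper_half',(507.4,48.3,50),36,.153),('scraper',(510.6,-284.5,25),0,-.33)]:
    for c in ims:
        m=near(n,c,ims[c],p)
        if m is not None: print(n,c,int(m.sum()),*[np.round(q,3) for q in fit({c:ims[c]},{c:m},M[n],(p[0],p[1],a),z)])
s=get_state();print(s['t'],s['tcp_pos'],s['contact_force'],s['ft_torque'],s['grasp_force'])
u,v=proj(ims['side'],s['tcp_pos'])[0].astype(int)
cv2.imwrite('pics/fin.png',cv2.resize(ims['side']['color'][v-70:v+50,u-80:u+80],(800,600),interpolation=cv2.INTER_CUBIC))
E
```

```text
27.1 [507.14923833  48.38853143  64.24200533] [-8.23134039 -1.61746573 17.19280735] [-0.3176649   1.73175227  0.12888632] 30.01171224284917
upper_half side 1343 [5.06419e+02 5.05910e+01 1.52000e-01] 0.164
scraper top 416 [ 5.10503e+02 -2.84314e+02 -3.49000e-01] 0.071
scraper side 300 [ 5.08179e+02 -2.85026e+02 -3.29000e-01] 0.093
27.4 [507.1593969   48.352277    64.22278613] [-9.28371589 -1.42861265 16.7682192 ] [-0.2282487   1.71050551  0.07639848] 30.011714966967702
```

View pics/fin.png

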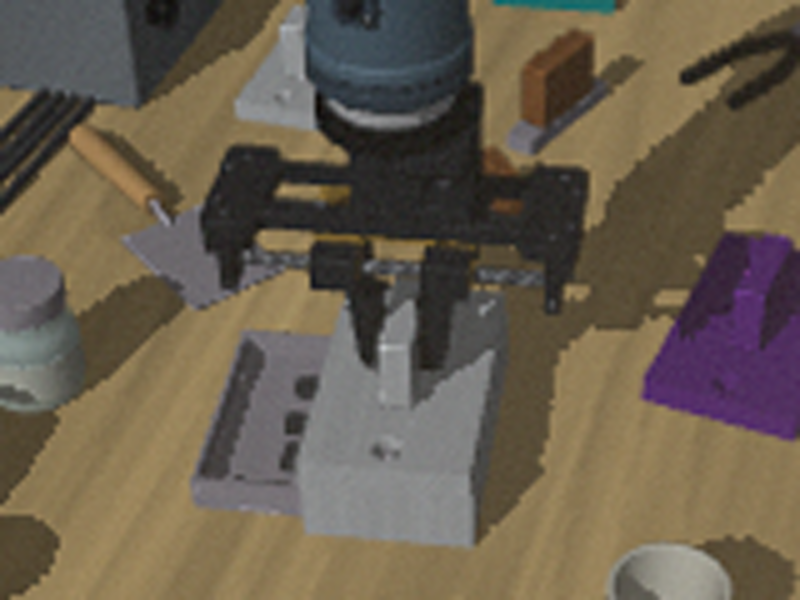

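The upper half sits flush on the block with no gap and the dowel shows in the hole at (388,447). The chips are in the trough and the scraper is standing at (555,95). I'll bring the press up to 20 N.

>>> {"name": "arm_command", "arguments": {"targets": [{"linear": [0, -0.01, 0.008], "delta_rot": [0, 0, 0]}, {"linear": [0, 0, 0], "delta_rot": [0, 0, 0]}, {"linear": [0, 0, 0], "delta_rot": [0, 0, 0]}, {"linear": [0, 0, 0], "delta_rot": [0, 0, 0]}, {"linear": [0, 0, 0], "delta_rot": [0, 0, 0]}, {"linear": [0, 0, 0], "delta_rot": [0, 0, 0]}]}}

```text
t: 27.9
tcp_pos: [507.2, 48.3, 64.2]
ee_rot: [0.001, 0.65, 0.76, 0.001]
contact_force: [-8.7, -2.5, 19.7]
gripper_width: 17.7
grasp_force: 30.0
```

```bash
python3 -c "from plant import *; print(hand_in())"
```

```text
the job is handed in; nothing more can be done
None
```

I handed the job in at about 28 s: the three offcuts are in the trough, the scraper stands back on the bench at its old place, and the upper half is seated on the dowels, still gripped and pressed down with about 20 N, though the wrist also reads about 9 N sideways.

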